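Set the plate shaker's dial and start it

TASK

Set the plate shaker and start it: push its big dial round by the finger bar until the index mark lines up with the one long line on the surrounding scale, then press the round start key down fully and let it come back up. Do not start it at the wrong setting, do not press the square stop key, and do not pick up or disturb the well plate on the platform or the other things standing about.

Things in the scene. Friction and masses are not known exactly. Their poses are not given: they have to be found in the camera images.
- shaker: Bench plate shaker, fixed to the bench: white box 300 (x) x 240 (y) x 58 mm, origin at the centre of its underside; its x axis points from the control panel (front, robot's side) to the plate platform (rear), z up. The dial is at the front left of its top, the two keys at the front right, the platform (top at z 74 mm, corner lips to 81 mm) at the rear. It stands at different places and yaws.
- dial (a joint): Angle of the dial, rad, about the vertical axis, growing counter-clockwise seen from above; endless (no stops). At 0 the index mark points along the shaker's -x axis. The dial stays where it is left (friction about 0.06 N m, so about 2 N at the bar's end).
- dial_axis (a point): On the dial's axis, 86 mm above the bench, half way up its finger bar. The dial is a black disc, radius 50 mm, top face 72 mm above the bench. Across its diameter stands an upright finger bar, 10 mm thick, from 72 to 100 mm above the bench: on the index side it reaches 34 mm from the axis, on the other side 44 mm (rounded tail, 12 mm thick); a round hub of radius 14 mm stands at its middle, as high as the bar. The bar can be pushed on either side of either end.
- dial_index (a point): Index mark of the dial: the outer end of a white line, 3.5 mm wide, that runs from the shorter end of the bar to the disc's rim (a white line on the bar's top runs towards it too). The point lies 52 mm from the axis, 72 mm above the bench, and turns with the dial.
- long_line (a point): Inner end of the target, the only long scale line (24 mm long, 4 mm wide, dark) on the fixed flat aluminium scale ring round the dial (radius 80 mm, top 63 mm above the bench; the other 23 lines, every 15 degrees, are 9 mm long and thinner). The point lies 52 mm from the dial's axis, 72 mm above the bench, so it coincides with dial_index when the marks line up. It always lies on the front half of the ring.
- round_key_top (a point): Centre of the top of the round start key, radius 14 mm, 74 mm above the bench when up; 14 mm proud of the panel. It moves with the key.
- round_key (a joint): Travel of the round start key, m, 0 up to 0.005 fully down, pressed straight down; spring, 1.8 N at first, 4.8 N fully down; it comes back up when let go. Counts as pressed beyond 0.0035.
- square_key_top (a point): Centre of the top of the square stop key, 26 mm wide, 74 mm above the bench, 70 mm behind the round key (along the shaker's x axis), same spring. Not to be pressed.
- square_key (a joint): Travel of the square stop key, m, 0 up to 0.005 down.
- plate: Bystander, loose, not to be disturbed: well plate 86 x 128 x 14 mm lying on the shaker's platform; origin at the centre of its underside.
- petri: Bystander, loose, not to be disturbed: petri dish, 91 mm across, 16 mm high, left of the shaker; origin at the centre of its underside.
- beaker: Bystander, loose, not to be disturbed: glass beaker, 54 mm across, 70 mm high, left of the shaker; origin at the centre of its underside.
- bottle: Bystander, loose, not to be disturbed: white bottle without a cap, 58 mm across, 116 mm high, right of the shaker; origin at the centre of its underside.
- boat: Bystander, loose, not to be disturbed: weigh boat 66 x 66 x 14 mm, right of the shaker; origin at the centre of its underside.

How it is judged:
By the outcome, as a careful person would: the job done as asked, in the order asked, and still so for the second after the job is handed in, with the robot touching nothing.
It also fails if it takes over 58 s, if anything falls off the work surface, if the arm or the gripper's body presses on something with over 40 N, if the wrist force passes 120 N, or if a joint passes its speed limit or range.

ROBOT

A 7-joint arm with a two-finger parallel gripper is mounted at the origin on a cart in front of the work surface, level with it; the furniture and walls round the work are solid. World frame = base frame: x ahead of the robot, y to its left, z up, the work surface at z = 0. Lengths are in mm, angles in rad, forces in N, time in s.
With the tool pointing down it reaches from about 400 to 875 mm from the base axis. Payload 6.5 kg.
Tool frame: the origin (TCP) lies on the centre line of the jaws, within the pads' length; the fingertips stand 14 mm ahead of it and the grasp point (between the pads) lies 5 mm behind it (manip.tcp_to_tips is the z of the fingertips in the tool frame, in mm); z points along the fingers, y is the line along which they close (so a half turn about z gives the same grasp; the last joint's range is limited). The gripper opens to 85 mm and grips with 20 to 120 N. Pads are 22 mm wide; open, the fingers measure 114 mm over their backs; the gripper's body (76 mm by 85 mm) begins 54 mm behind the grasp point. The pads swing forward as they close: fully open they stand 13 mm farther back than shut.
Start: joints at [1.232, 0.536, -0.004, 1.538, 0.003, 1.067, -0.071], TCP at [175.125, -625.956, 245.29] pointing down, gripper open.
Joint ranges: [-2.7, 2.7], [-0.37, 2.16], [-1.27, 1.26], [0.24, 2.4], [-1.31, 4.45], [0.19, 1.91], [-2.76, 2.76]. Speed limits (rad/s): [2.39, 2.39, 3.14, 3.14, 3.14, 3.14, 3.14].

INTERFACE

Orientations are given as a unit quaternion [x, y, z, w].
In Python, from plant import readout, vision, job, manip gives the robot as it stands.
- The arm moves only by the shell command python3 -m crank 'ROWS' [FORCE]. ROWS is JSON, a list of rows, each a list of 3 entries, a list of its own where there are three numbers: the turn, a rotation vector about the tool's x, y, z normalised to -1 to 1, where 1 is 60 degrees, then the shift along the tool's x, y, z normalised to -1 to 1, where 1 is 300 mm, then the gripper's target within -1 to 1 (fully open at 1, half-way at 0, shut at -1). A call has 1 to 12 rows; each row is the pose to reach, as a shift and turn from the pose commanded when the call began, along the tool's axes at that moment; what a row does not reach only later rows make up. A row lasts 1/10 s, in which the tool goes at most 50 mm and 8.59 degrees, less where a joint would pass 70% of its speed; a pose out of reach is approached as far as the arm can. A call with a number of a shift or a turn outside -1 to 1 is refused whole. A call with a gripper value outside its range is refused whole. The fingers move at their own pace and stop on an object; FORCE is the grip in N (left out, the last holds). Time passes only in rows, so rows that repeat a pose let the fingers close. It gives the time, the measured TCP pose, the force, the opening and the grip force at its end, in the units of the state.
- readout.sense(): the state, without advancing time (a new reading comes with each control period).
- vision.get_image(name): name is "scene" or "top" or "wrist"; returns a dict with "image" (480x640x3 uint8, red, green, blue), "depth" (480x640 float32, mm along the optical axis (not along the pixel's ray), 0 where there is no reading), "fov_y" (degrees; the focal length in pixels is half the picture's height over the tangent of half this angle, whatever the lens; pixels are square), "cx", "cy" (the principal point, pixels), "rvec" (rotation vector, rad) and "tvec" (3), from world to camera coordinates, as OpenCV has them. Camera axes: x right, y down, z forward; pixel columns grow to the right and rows downward; lengths in mm; the calibration is good to about 2 mm. A picture is of the moment at which its call begins.
- job.finish_job(): hands the job in; it is judged then, once.
The state is a dict: "clock": time; "joint_pos": joint angles; "joint_vel": joint speeds; "tau": joint torques, N m; "tool_pos": TCP position; "tool_rot": TCP orientation; "force": force on the tool from outside, world axes, zero at the start; "ft_torque": the same for the moment, N m; "grip_width": finger opening in mm; "gripper_force": force on a finger pad.
Only numpy, scipy, OpenCV 4.12 (cv2) and the standard library are available. Lean on these libraries where they do the work, as an engineer would, in place of code of your own. Each camera call takes 0.05 s, during which the arm holds its last target. There are 200 camera calls.

## Working session

There is one attempt and no reset: what is moved stays moved. The work goes in short steps, Python scripts to look and compute and a shell command to move; the robot and the scene stay as the last step left them, time stands still between calls to the robot, and variables do not carry over. Pictures are saved under pics/ and viewed, at most 10 in all, crops included, and the job is handed in when it is done.

```bash
mkdir -p pics; ls; cat > h.py <<'E'
import numpy as np, cv2
from plant import readout, vision, job, manip
def grab(n,f=None):
    d=vision.get_image(n)
    if f: cv2.imwrite('pics/'+f,d['image'][:,:,::-1])
    np.save('/tmp/%s.npy'%n,d,allow_pickle=True); return d
def load(n): return np.load('/tmp/%s.npy'%n,allow_pickle=True).item()
def ray(d,uv,z):
    f=240/np.tan(np.radians(d['fov_y'])/2); R=cv2.Rodrigues(np.array(d['rvec'],float))[0]; t=np.array(d['tvec'],float).ravel()
    c=-R.T@t; v=R.T@np.array([(uv[0]-d['cx'])/f,(uv[1]-d['cy'])/f,1]); return c+v*(z-c[2])/v[2]
def proj(d,p):
    f=240/np.tan(np.radians(d['fov_y'])/2); R=cv2.Rodrigues(np.array(d['rvec'],float))[0]
    q=R@np.array(p,float)+np.array(d['tvec'],float).ravel(); return q[:2]/q[2]*f+[d['cx'],d['cy']]
E
python3 - <<'E'
from h import *
for n in('top','scene'):
    d=grab(n,n+'0.png'); print(n,d['fov_y'],d['cx'],d['cy'],d['rvec'],d['tvec'], [k for k in d])
print(readout.sense(), manip.tcp_to_tips)
E
```

```text
pics
top 43.587594868865594 311.60264895787253 232.7460859744351 [ 2.11138793 -2.14633715  0.13669242] [  61.31084104  587.00399897 1004.32556203] ['image', 'depth', 'fov_y', 'cx', 'cy', 'rvec', 'tvec']
scene 57.80880944497576 315.6652933243172 244.5274725333641 [ 0.71803864 -2.33205661  1.46552958] [486.78304277 222.70218085 648.3852556 ] ['image', 'depth', 'fov_y', 'cx', 'cy', 'rvec', 'tvec']
{'clock': 0.1, 'joint_pos': array([ 1.23179329,  0.53711605, -0.00446574,  1.53876726,  0.00259704,
        1.06731376, -0.07123186]), 'joint_vel': array([-1.06297075e-04, -2.38804470e-03,  7.26459132e-05, -4.16844697e-03,
       -1.17599183e-03, -6.80494636e-04, -3.01003689e-05]), 'tau': array([ 2.19582485e-03, -5.84570646e+01,  1.05165683e+00, -2.59780097e+01,
        1.26314285e-02,  4.58908544e-03, -4.18801881e-05]), 'tool_pos': array([ 174.98624541, -625.42950706,  244.48656565]), 'tool_rot': array([ 9.90707214e-01,  1.36009473e-01, -1.58839754e-04, -7.83375349e-04]), 'force': array([-0.30521671,  0.83971267, -0.63490715]), 'ft_torque': array([ 0.00309159,  0.02658223, -0.01172515]), 'gripper_force': 0.0, 'grip_width': 85.4947435496093} 14.0
```

View pics/top0.png

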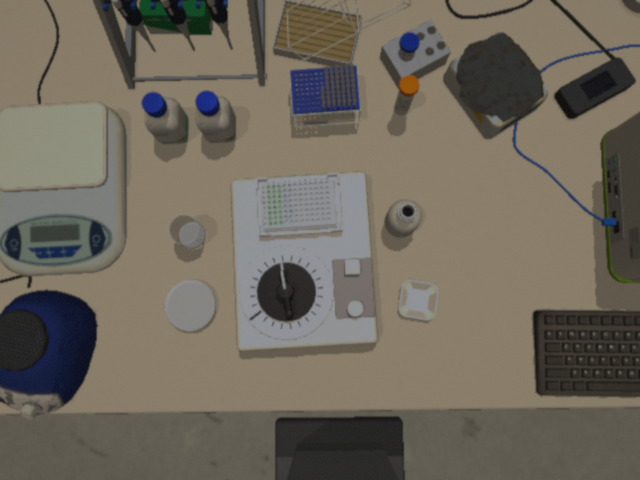

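View pics/scene0.png

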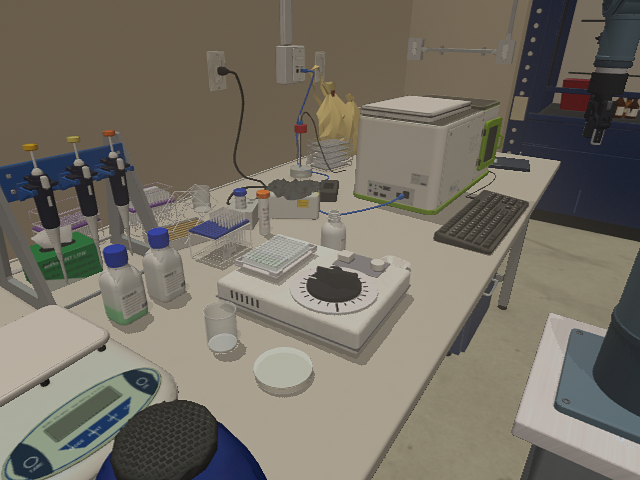

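The top view shows the dial at about (287,291), its index pointing up to (282,264), and the long line at the lower left, about (255,315). The round key is at (355,309) and the square key at (352,267).

```bash
cat > meas.py <<'E'
from h import *
d=load('top'); im=d['image']; g=cv2.cvtColor(im,cv2.COLOR_RGB2GRAY)
# disc: dark blob
m=((g<70)*255).astype(np.uint8); m[:240]=0;m[345:]=0;m[:,:240]=0;m[:,335:]=0
cs=cv2.findContours(m,0,2)[0]
for c in cs:
    a=cv2.contourArea(c)
    if a>15: print('dark',a,cv2.minAreaRect(c), c.reshape(-1,2)[[0]].tolist())
D=max(cs,key=cv2.contourArea); h=cv2.convexHull(D); e=cv2.fitEllipse(h); print(e)
c=ray(d,e[0],72); print('axis',c)
# keys
hsv=cv2.cvtColor(im,cv2.COLOR_RGB2HSV)
cv2.imwrite('pics/crop.png',cv2.resize(im[240:345,235:385,::-1],None,fx=5.3,fy=5.3,interpolation=cv2.INTER_CUBIC))
for uv in((355,309),(352,267)): print(ray(d,uv,74))
E
python3 meas.py
```

```text
dark 2419.5 ((286.0, 291.5), (57.0, 56.0), 90.0) [[284, 263]]
((285.93695068359375, 291.7090148925781), (57.245567321777344, 57.86471939086914), 18.711990356445312)
axis [484.29573794  95.65551388  72.        ]
[453.62195717 -19.55522394  74.        ]
[523.92040025 -16.29130977  74.        ]
```

View pics/crop.png

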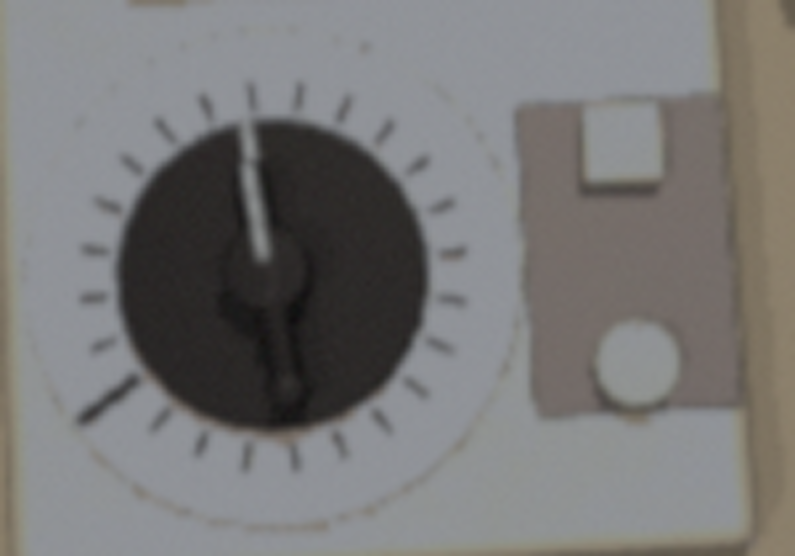

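```bash
cat >> h.py <<'E'
from scipy.spatial.transform import Rotation as Ro
def plan(p,yaw=None,s=None):
    "normalised shift/turn to reach point p with tool x at world yaw (deg), tool down"
    s=s or readout.sense(); R=Ro.from_quat(s['tool_rot']); sh=R.inv().apply(np.array(p)-s['tool_pos'])/300
    y0=np.degrees(np.arctan2(*R.as_matrix()[[1,0],0])); yaw=y0 if yaw is None else yaw
    a=np.radians(yaw); T=Ro.from_matrix(np.array([[np.cos(a),np.sin(a),0],[np.sin(a),-np.cos(a),0],[0,0,-1]]).T)
    print('yaw',y0.round(1),'turn',((R.inv()*T).as_rotvec(True)/60).round(3),'shift',sh.round(3))
E
python3 - <<'E'
from h import *
d=load('top')
C=ray(d,(285.937,291.709),72)[:2]
P=lambda u,v,z: ray(d,(235+u/5.3,240+v/5.3),z)[:2]
ang=lambda q:np.degrees(np.arctan2(q[1],q[0]))
i1=P(245,124,72);i0=P(262,258,100);l0=P(137,380,63);l1=P(82,421,63)
tl=P(289,385,100)
print('C',C,'idx rel',i1-C,ang(i1-C),'bar dir',ang(P(240,170,100)-i0),'hub top',i0-C,'tail',tl-C,ang(tl-C))
print('long',l0-C,ang(l0-C),np.hypot(*(l0-C)),ang(l1-C),ang(l1-l0))
print('keys',P(637,362,74),P(623,143,74), 'shaker yaw',ang(P(623,143,74)-P(637,362,74)))
b=np.radians(ang(tl-C)); print(C+30*np.array([np.cos(b),np.sin(b)]))
plan([330,-500,250],75.6)
E
```

```text
C [484.2957616   95.65543058] idx rel [47.97972591  7.6292755 ] 9.03498389189368 bar dir 13.64065657083217 hub top [3.37623802 0.4858991 ] tail [-35.65860534  -7.53189449] -168.07315989622086
long [-32.50750119  43.374048  ] 126.85041858992106 54.20374224839428 126.55692809040231 125.82343595724063
keys [454.77205402 -19.89859831] [523.93666043 -17.21267904] shaker yaw 2.2238910485476056
[454.94339315  89.45555427]
yaw 15.6 turn [-0.001 -0.001 -0.999] shift [ 0.61  -0.263 -0.018]
```

```bash
python3 - <<'E'
from h import *
plan([420,-420,245],11)
E
```

```text
yaw 15.6 turn [-0.002  0.     0.077] shift [ 0.971 -0.439 -0.001]
```

```bash
python3 -m crank '[[[0,0,0.077],[0.97,-0.44,0],0],[[0,0,0.077],[0.97,-0.44,0],-0.2],[[0,0,0.077],[0.97,-0.44,0],-0.4],[[0,0,0.077],[0.97,-0.44,0],-0.4],[[0,0,0.077],[0.97,-0.44,0],-0.4],[[0,0,0.077],[0.97,-0.44,0],-0.4],[[0,0,0.077],[0.97,-0.44,0],-0.4],[[0,0,0.077],[0.97,-0.44,0],-0.4],[[0,0,0.077],[0.97,-0.44,0],-0.4],[[0,0,0.077],[0.97,-0.44,0],-0.4]]'
python3 - <<'E'
from h import *
plan([440,-130,200],11)
E
```

```text
clock: 1.1
tool_pos: [418.1, -421.9, 245.1]
tool_rot: [0.996, 0.095, -0.001, 0.0]
force: [-0.4, 0.4, 0.6]
grip_width: 25.2
gripper_force: 0.0
yaw 10.9 turn [ 0.     0.001 -0.002] shift [ 0.255 -0.942  0.15 ]
```

```bash
python3 -m crank '[[[0,0,0],[0.255,-0.94,0.15],-0.4],[[0,0,0],[0.255,-0.94,0.15],-0.4],[[0,0,0],[0.255,-0.94,0.15],-0.4],[[0,0,0],[0.255,-0.94,0.15],-0.4],[[0,0,0],[0.255,-0.94,0.15],-0.4],[[0,0,0],[0.255,-0.94,0.15],-0.4],[[0,0,0],[0.255,-0.94,0.15],-0.4],[[0,0,0],[0.255,-0.94,0.15],-0.4]]'
python3 - <<'E'
from h import *
plan([455.9,90,150],11)
E
```

```text
clock: 1.9
tool_pos: [440.7, -129.7, 200.3]
tool_rot: [0.995, 0.096, -0.0, 0.0]
force: [-0.2, -1.3, -0.5]
grip_width: 25.8
gripper_force: 0.0
yaw 11.0 turn [0. 0. 0.] shift [ 0.19  -0.709  0.167]
```

```bash
python3 -m crank '[[[0,0,0],[0.19,-0.709,0.167],-0.4],[[0,0,0],[0.19,-0.709,0.167],-0.4],[[0,0,0],[0.19,-0.709,0.167],-0.4],[[0,0,0],[0.19,-0.709,0.167],-0.4],[[0,0,0],[0.19,-0.709,0.167],-0.4],[[0,0,0],[0.19,-0.709,0.167],-0.4],[[0,0,0],[0.19,-0.709,0.167],-0.4],[[0,0,0],[0.19,-0.709,0.167],-0.4]]'
python3 - <<'E'
from h import *
print(readout.sense()['joint_pos'].round(2))
grab('wrist','wrist1.png'); plan([455.9,90,96],11)
E
```

```text
clock: 2.7
tool_pos: [457.0, 87.9, 150.3]
tool_rot: [0.996, 0.094, 0.0, 0.001]
force: [1.7, 1.4, 0.3]
grip_width: 25.5
gripper_force: 0.0
[-0.06  0.39 -0.27  2.08  0.16  0.7  -1.82]
yaw 10.8 turn [ 0.001 -0.    -0.004] shift [-0.002 -0.007  0.181]
```

View pics/wrist1.png

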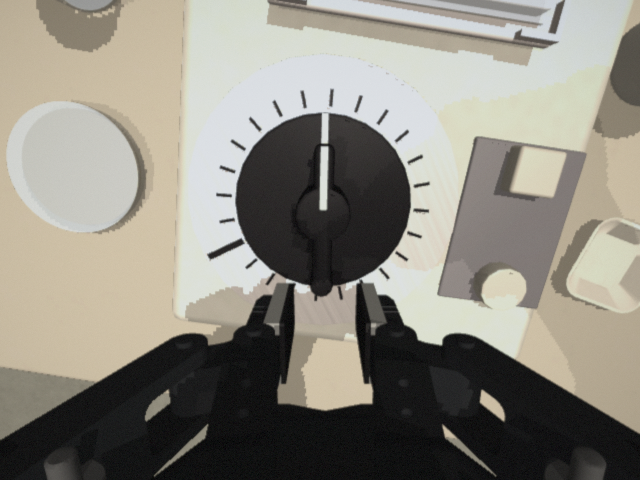

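The wrist view shows the bar upright and centred between the pads. The index tip is at (324,113), the tail at (321,288), and the long line runs from (209,257) to (243,241).

```bash
cat > ang.py <<'E'
from h import *
import sys
def ends(d,w):
    "angles from white index line and long line; w=(idx tip, idx inner on disc, long outer, long inner)"
    im=d['image']; g=cv2.cvtColor(im,cv2.COLOR_RGB2GRAY)
    return g
d=load('wrist')
g=cv2.cvtColor(d['image'],cv2.COLOR_RGB2GRAY)
m=(g<75).astype(np.uint8)*255; m[283:]=0; m[:,:225]=0; m[:,425:]=0; m[:100]=0
m=cv2.morphologyEx(m,cv2.MORPH_OPEN,np.ones((9,9)))
c=max(cv2.findContours(m,0,2)[0],key=cv2.contourArea); h=cv2.convexHull(c).reshape(-1,2); h=h[h[:,1]<265]
W=np.array([ray(d,q,72)[:2] for q in h]); A=np.c_[2*W,np.ones(len(W))]; s=np.linalg.lstsq(A,(W**2).sum(1),rcond=None)[0]
C=s[:2]; print('C',C,'r',np.sqrt(s[2]+C@C))
ang=lambda q:np.degrees(np.arctan2(q[1],q[0]))
P=lambda u,v,z: ray(d,(u,v),z)[:2]
i1=P(324.5,113,72); print('idx',ang(i1-C),ang(P(324.5,146,100)-P(323,208,100)))
a,b=P(209,257,63),P(243,241,63); print('long',ang(a-C),ang(b-C),ang(a-b))
print('keys',P(503,287,74),P(539,170,74))
E
python3 ang.py
python3 -m crank '[[[0,0,0],[-0.004,-0.004,0.1],-0.4],[[0,0,0],[-0.004,-0.004,0.18],-0.4],[[0,0,0],[-0.004,-0.004,0.2],-0.4],[[0,0,0],[-0.004,-0.004,0.2],-0.5],[[0,0,0],[-0.004,-0.004,0.2],-0.65],[[0,0,0],[-0.004,-0.004,0.2],-0.65],[[0,0,0],[-0.004,-0.004,0.2],-0.65]]' 20
```

```text
C [486.41929555  94.2049184 ] r 48.78043913541578
idx 9.578044338148091 9.273745501416364
long 126.77804532134371 127.06755185382906 126.1188583175226
keys [457.94873021 -19.84891987] [527.23017236 -17.79081899]
clock: 3.45
tool_pos: [455.7, 91.3, 91.1]
tool_rot: [0.995, 0.096, 0.001, 0.0]
force: [0.2, -1.2, 0.7]
grip_width: 14.8
gripper_force: 0.8
```

```bash
python3 -m crank '[[[0,0,-0.1],[0.0005,0.0105,0],-0.65],[[0,0,-0.2],[0.002,0.021,0],-0.65],[[0,0,-0.3],[0.005,0.031,0],-0.65],[[0,0,-0.4],[0.0086,0.041,0],-0.65],[[0,0,-0.5],[0.0134,0.05,0],-0.65],[[0,0,-0.6],[0.019,0.059,0],-0.65],[[0,0,-0.7],[0.0257,0.067,0],-0.65],[[0,0,-0.8],[0.033,0.0743,0],-0.65],[[0,0,-0.8],[0.033,0.0743,0],-0.65]]'
python3 - <<'E'
from h import *
plan([485.6,95,91]); grab('wrist','wrist2.png')
E
```

```text
clock: 4.35
tool_pos: [468.5, 71.2, 90.3]
tool_rot: [0.87, 0.493, -0.0, -0.0]
force: [-0.8, -0.4, -0.6]
grip_width: 15.2
gripper_force: 0.4
yaw 59.0 turn [-0.001  0.001 -0.   ] shift [ 0.097  0.008 -0.002]
```

View pics/wrist2.png

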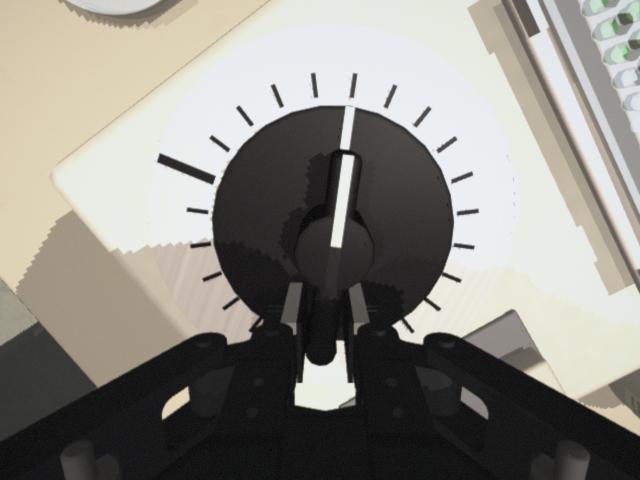

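The dial is following the pads. The index tip is at (349,107), the bar-top line runs from (336,247) to (347,155), and the long line from (158,157) to (214,181).

```bash
python3 - <<'E'
from h import *
d=load('wrist'); P=lambda u,v,z: ray(d,(u,v),z)[:2]
ang=lambda q:np.degrees(np.arctan2(q[1],q[0]))
print('idx',ang(P(347,155,100)-P(336,247,100)),ang(P(349,107,72)-P(346,149,72)),'long',ang(P(158,157,63)-P(214,181,63)))
# centre: from opposite ring lines? use both estimates
for C in ([486.4,94.2],[484.3,95.7]): print(ang(P(349,107,72)-C),ang(P(158,157,63)-C),ang(P(214,181,63)-C))
E
```

```text
idx 52.898296112292 55.64442640903554 long 125.15826052151954
52.501337351913435 126.37215286609076 126.92082627045681
49.48689467760837 125.76244767101912 126.0486691057623
```

```bash
python3 -m crank '[[[0,0,-0.1],[0,0.01,0],-0.65],[[0,0,-0.2],[0.0007,0.02,0],-0.65],[[0,0,-0.3],[0.0027,0.03,0],-0.65],[[0,0,-0.4],[0.0057,0.04,0],-0.65],[[0,0,-0.5],[0.0096,0.049,0],-0.65],[[0,0,-0.6],[0.0145,0.058,0],-0.65],[[0,0,-0.7],[0.0204,0.0664,0],-0.65],[[0,0,-0.8],[0.027,0.074,0],-0.65],[[0,0,-0.9],[0.0344,0.081,0],-0.65],[[0,0,-1],[0.0426,0.087,0],-0.65],[[0,0,-1],[0.0426,0.087,0],-0.65]]'
python3 - <<'E'
from h import *
plan([485.6,95,91]); grab('wrist','wrist3.png')
E
```

```text
clock: 5.5
tool_pos: [498.2, 68.7, 90.3]
tool_rot: [0.508, 0.861, -0.0, 0.0]
force: [0.3, -0.5, 0.2]
grip_width: 14.7
gripper_force: 0.4
yaw 118.9 turn [0. 0. 0.] shift [ 0.097  0.005 -0.003]
```

View pics/wrist3.png

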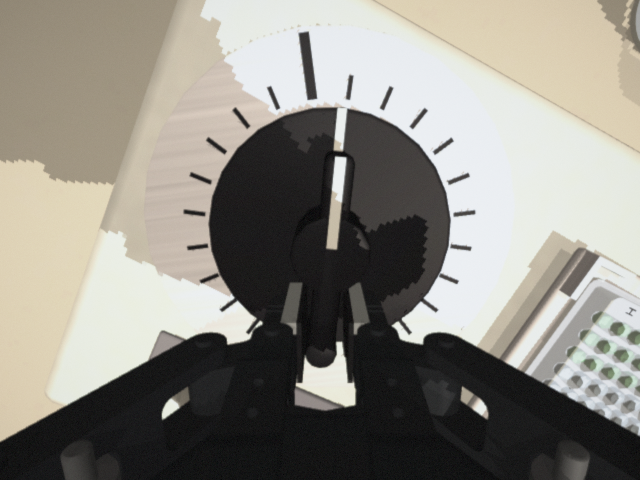

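The index tip is at (342,108), and the long line runs from (305,33) to (313,99), so there is a little way still to go.

```bash
cat > ang2.py <<'E'
from h import *
import sys
d=load('wrist'); f=lambda i:tuple(map(float,sys.argv[i].split(',')))
P=lambda i,z: ray(d,f(i),z)[:2]
ang=lambda q:np.degrees(np.arctan2(q[1],q[0]))
# disc circle on z=72 from dark hull, upper part of picture only
g=cv2.cvtColor(d['image'],cv2.COLOR_RGB2GRAY); m=(g<95).astype(np.uint8)*255; m[300:]=0;m[:,:195]=0;m[:,465:]=0;m[:102]=0
m=cv2.morphologyEx(m,cv2.MORPH_OPEN,np.ones((15,15)))
h=cv2.convexHull(max(cv2.findContours(m,0,2)[0],key=cv2.contourArea)).reshape(-1,2); h=h[(h[:,1]<250)]
W=np.array([ray(d,q,70)[:2] for q in h]); s=np.linalg.lstsq(np.c_[2*W,np.ones(len(W))],(W**2).sum(1),rcond=None)[0]
C=s[:2]; print('C',C,np.sqrt(s[2]+C@C))
print('idx tip',ang(P(1,72)-C),'bar',ang(P(2,100)-P(3,100)),'long',ang(P(4,63)-C),ang(P(5,63)-C),ang(P(4,63)-P(5,63)))
E
python3 ang2.py 342,108 340.5,155 332.5,248 305,33 313,99
```

```text
C [485.85385372  94.21388767] 49.46298286954502
idx tip 113.43215112350164 bar 114.44709201459685 long 125.71774005193005 125.72137550810807 125.7094815713176
```

```bash
python3 -m crank '[[[0,0,-0.07],[0,0.007,0],-0.65],[[0,0,-0.14],[0.0003,0.014,0],-0.65],[[0,0,-0.19],[0.0007,0.019,0],-0.65],[[0,0,-0.19],[0.0007,0.019,0],-0.65],[[0,0,-0.19],[0.0007,0.019,0],-0.65]]'
python3 - <<'E'
from h import *
plan([485.6,95,91]); d=grab('wrist'); cv2.imwrite('pics/w4.png',cv2.resize(d['image'][10:270,190:470,::-1],None,fx=2.3,fy=2.3,interpolation=cv2.INTER_CUBIC)); 
E
```

```text
clock: 6.05
tool_pos: [502.8, 72.0, 90.3]
tool_rot: [0.421, 0.907, 0.0, 0.0]
force: [-0.6, -1.8, 0.4]
grip_width: 14.8
gripper_force: 0.6
yaw 130.2 turn [0. 0. 0.] shift [ 0.096  0.006 -0.003]
```

View pics/w4.png

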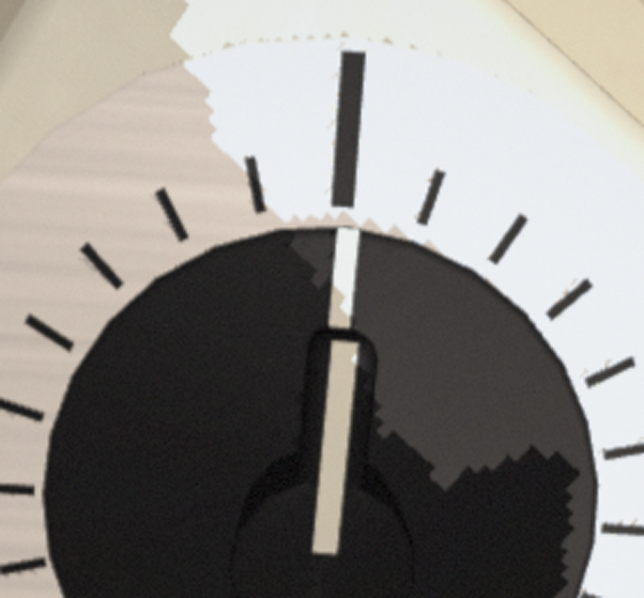

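The two lines are now nearly in line. In crop pixels the index tip is at (348,228) and the long line runs from (353,52) to (343,207).

```bash
python3 ang2.py 341.3,109.1 339.6,158.3 331.3,250.4 343.5,32.6 339.1,100
```

```text
C [485.84981517  94.14152856] 49.4917811205867
idx tip 124.88733246210526 bar 125.49906471385349 long 126.12656374591181 125.8386234535624 126.76917644344424
```

```bash
python3 -m crank '[[[0,0,-0.015],[0,0.0016,0],-0.65],[[0,0,-0.015],[0,0.0016,0],-0.65],[[0,0,-0.015],[0,0.0016,0],-0.65]]'
python3 -m crank '[[[0,0,0],[0,0,0],-0.4],[[0,0,0],[0,0,0],-0.4],[[0,0,0],[0,0,0],-0.4],[[0,0,0],[0,0,-0.15],-0.4],[[0,0,0],[0,0,-0.25],-0.4],[[0,0,0],[0,0,-0.25],-0.4],[[0,0,0],[0,0,-0.25],-0.4]]'
python3 - <<'E'
from h import *
d=grab('wrist'); u,v=proj(d,[485.8,94.2,72]); print(u,v); x=int(max(0,u-110));y=int(max(0,v-130)); print(x,y); c=d['image'][y:y+260,x:x+220,::-1]; cv2.imwrite('pics/w5.png',cv2.resize(c,None,fx=2.3,fy=2.3,interpolation=cv2.INTER_CUBIC))
E
```

```text
clock: 6.4
tool_pos: [503.1, 72.3, 90.2]
tool_rot: [0.412, 0.911, -0.0, 0.0]
force: [-2.1, -2.4, 0.8]
grip_width: 14.5
gripper_force: 0.9
clock: 7.1
tool_pos: [503.4, 72.3, 165.5]
tool_rot: [0.412, 0.911, 0.0, 0.001]
force: [-0.4, 0.4, -1.2]
grip_width: 26.0
gripper_force: 0.0
327.14650882092764 203.47853930950677
217 73
```

View pics/w5.png

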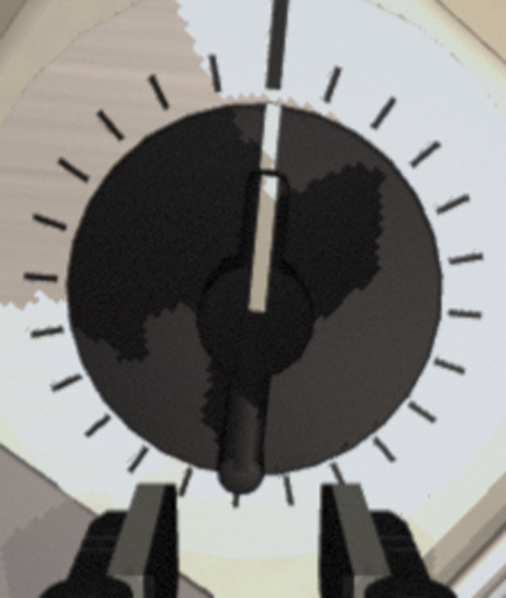

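The index line now points straight at the long line. In crop pixels the index tip is at (274,104) and the long line's inner end at (273.5,88). I'll check it numerically from the full disc and plan the move to the key.

```bash
cat > ang3.py <<'E'
from h import *
d=load('wrist'); im=d['image']; g=cv2.cvtColor(im,cv2.COLOR_RGB2GRAY)
ang=lambda q:np.degrees(np.arctan2(q[1],q[0]))
yy,xx=np.mgrid[:480,:640]
m=(g<95).astype(np.uint8)*255; m[np.hypot(xx-327,yy-203)>100]=0; m[280:]=0
m=cv2.morphologyEx(m,cv2.MORPH_OPEN,np.ones((15,15)))
h=cv2.convexHull(max(cv2.findContours(m,0,2)[0],key=cv2.contourArea)).reshape(-1,2); h=h[h[:,1]<255]
W=np.array([ray(d,q,71)[:2] for q in h]); s=np.linalg.lstsq(np.c_[2*W,np.ones(len(W))],(W**2).sum(1),rcond=None)[0]
C=s[:2]; print('C',C,np.sqrt(s[2]+C@C))
def line(mask,z):
    p=np.argwhere(mask)[:,::-1]; Q=np.array([ray(d,q,z)[:2] for q in p]); vx,vy,x,y=cv2.fitLine(Q.astype(np.float32),cv2.DIST_HUBER,0,.01,.01).ravel()
    a=ang([vx,vy]); a=a+180 if a<0 else a
    print(len(p),'dir',a,'centroid angle',ang(np.array([x,y])-C),'offset of C from line',(np.array([x,y])-C)@[-vy,vx])
box=lambda x0,x1,y0,y1:(xx>=x0)&(xx<x1)&(yy>=y0)&(yy<y1)
line((g>120)&box(326,344,121,143),72); line((g>120)&box(322,342,152,205),100); line((g<110)&box(325,350,40,112),63)
b=ray(d,(336.1,118.2),72)[:2]-C; print('tip',ang(b),np.hypot(*b))
E
python3 ang3.py; python3 - <<'E'
from h import *
plan([457,-19.8,150],75)
E
```

```text
C [485.67818339  94.30858825] 49.14420787591447
146 dir 125.74733 centroid angle 125.70882503198244 offset of C from line 0.028112929175533742
349 dir 125.74777 centroid angle 125.6483491347258 offset of C from line 0.031844084196389344
273 dir 126.39439 centroid angle 126.09720769751581 offset of C from line 0.33888243364778353
tip 125.36979313110878 49.06663788168328
yaw 131.3 turn [-0.001  0.     0.938] shift [-0.13  -0.317  0.049]
```

Lines agree to about 0.5°, which is about 0.4 mm at the mark. Next is the round key.

```bash
python3 - <<'E'
from h import *
plan([456.5,-19.8,150])
E
python3 -m crank '[[[0,0,0],[-0.13,-0.318,0],-1],[[0,0,0],[-0.13,-0.318,0.05],-1],[[0,0,0],[-0.13,-0.318,0.05],-1],[[0,0,0],[-0.13,-0.318,0.05],-1],[[0,0,0],[-0.13,-0.318,0.05],-1],[[0,0,0],[-0.13,-0.318,0.05],-1],[[0,0,0],[-0.13,-0.318,0.05],-1]]'
python3 - <<'E'
from h import *
plan([456.5,-19.8,92]); grab('wrist','w6.png'); grab('top')
E
```

```text
yaw 131.3 turn [-0.001 -0.     0.   ] shift [-0.129 -0.318  0.049]
clock: 7.85
tool_pos: [457.8, -18.5, 150.4]
tool_rot: [0.411, 0.912, 0.0, 0.0]
force: [-1.4, -0.3, -0.6]
grip_width: 0.4
gripper_force: 0.0
yaw 131.4 turn [ 0.001 -0.    -0.   ] shift [-0.    -0.006  0.194]
```

View pics/w6.png

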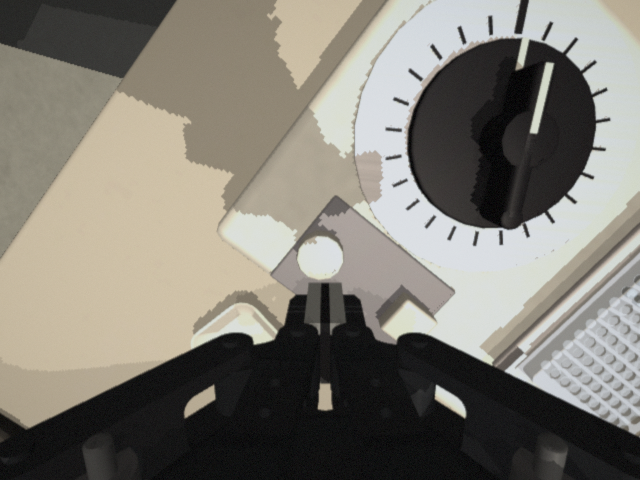

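The round key is at (320,258), just ahead of the shut fingertips. The square key at (408,312) is well clear.

```bash
python3 - <<'E'
from h import *
k=ray(load('wrist'),(320.5,258),74); print(k); plan([(k[0]+456.5)/2,(k[1]-19.8)/2,93])
E
```

```text
[456.20544959 -20.95073032  74.        ]
yaw 131.4 turn [ 0. -0. -0.] shift [-0.001 -0.006  0.191]
```

```bash
python3 -m crank '[[[0,0,0],[-0.001,-0.006,0.15],-1],[[0,0,0],[-0.001,-0.006,0.19],-1],[[0,0,0],[-0.001,-0.006,0.2],-1],[[0,0,0],[-0.001,-0.006,0.21],-1],[[0,0,0],[-0.001,-0.006,0.22],-1],[[0,0,0],[-0.001,-0.006,0.226],-1],[[0,0,0],[-0.001,-0.006,0.226],-1],[[0,0,0],[-0.001,-0.006,0.226],-1]]'
```

```text
clock: 8.75
tool_pos: [456.5, -20.9, 83.1]
tool_rot: [0.412, 0.911, 0.0, 0.001]
force: [-1.8, 2.1, 4.7]
grip_width: -0.4
gripper_force: 2.3
```

```bash
python3 -m crank '[[[0,0,0],[0,0,0.004],-1],[[0,0,0],[0,0,0.008],-1],[[0,0,0],[0,0,0.008],-1]]'
python3 -m crank '[[[0,0,0],[0,0,-0.02],-1],[[0,0,0],[0,0,-0.05],-1],[[0,0,0],[0,0,-0.15],-1],[[0,0,0],[0,0,-0.3],-1],[[0,0,0],[0,0,-0.4],-1],[[0,0,0],[0,0,-0.4],-1],[[0,0,0],[0,0,-0.4],-1]]'
python3 - <<'E'
from h import *
d=grab('wrist'); im=d['image'][:,:,::-1]; t=grab('top')['image'][240:345,235:385,::-1]
cv2.imwrite('pics/end.png',np.vstack([cv2.resize(im,(400,300)),cv2.resize(t,(400,280))]))
E
```

```text
clock: 9.05
tool_pos: [456.7, -20.8, 82.6]
tool_rot: [0.412, 0.911, -0.001, 0.001]
force: [-10.9, -0.2, 36.6]
grip_width: -0.2
gripper_force: 18.9
clock: 9.75
tool_pos: [456.4, -21.9, 200.6]
tool_rot: [0.413, 0.911, -0.0, 0.001]
force: [-0.3, 0.4, -1.2]
grip_width: -0.2
gripper_force: 0.0
```

View pics/end.png

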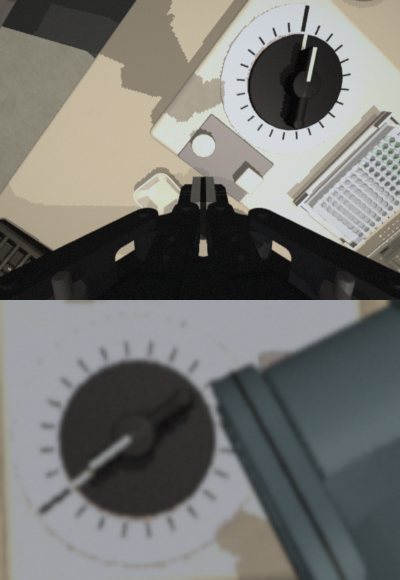

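The key reached its stop (36 N) and has come back up, the marks still line up, and the robot is clear of everything.

```bash
python3 -c "
from plant import job; print(job.finish_job())"
```

```text
the job is handed in; nothing more can be done
None
```

The dial is set to the long line (within about 0.5°), the round start key was pressed to its stop and released, nothing else was seen to move, and the job is handed in; no verdict came back.

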